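# Stack the second circuit board on the assembly jig

### The arm

A 6-joint arm with a two-finger parallel gripper is mounted at the origin on the work surface. World frame = base frame: x ahead of the robot, y to its left, z up, the work surface at z = 0. Lengths are in m, angles in rad, forces in N, time in s.
With the tool pointing down it reaches from about 0.35 to 0.975 m from the base axis. Payload 7.1 kg.
Tool frame: the origin (TCP) lies midway between the tips of the shut fingers; the grasp point (between the pads) lies 19 mm behind it; z points along the fingers, x is the direction in which the jaws open and shut, and the axes are right-handed (so a half turn about z gives the same grasp; the last joint's range is limited). The gripper opens to 88 mm and grips with 3 to 60 N. Pads are 20 mm wide; open, the fingers measure 115 mm over their backs; the gripper's body (75 mm by 178 mm) begins 61 mm behind the grasp point.
Start: joints at [1.103, 0.423, 1.63, -0, 1.089, -0.019], TCP at [0.271, 0.563, 0.223] pointing down, gripper open.
Joint ranges: [-3, 3], [-0.9, 2.11], [0.09, 2.58], [-1.31, 4.45], [0.11, 2.69], [-2.54, 2.54]. Speed limits (rad/s): [2.39, 2.39, 3.01, 3.14, 3.14, 3.14].

### API

Orientations are given as a unit quaternion [w, x, y, z].
In Python, from station import move_pose, movel, movej, command_gripper, wait, inverse_kinematics, read_camera, camera_info, MotionError, job_done, get_time, get_joint_pos, get_qvel, get_effort, get_tcp_pos, get_ee_rot, get_ft_force, get_ft_torque, get_grip_width gives the robot as it stands. Calls block until the motion is done:
- move_pose(position, orientation): joint-space move of the TCP to a pose.
- movel(position, frame=None, v=0.15, until_force=None): straight line of the TCP; frame=None keeps the orientation; v is the mean speed in m/s. With until_force (N) it stops when the force on the tool has changed by that much, and returns True; else False.
- movej(angles): joint-space move.
- command_gripper(opening): opening from 0.0 (shut) to 1.0 (fully open); the grip force is fixed at half the most; returns when the fingers have stopped.
- wait(seconds).
- inverse_kinematics(position, orientation): joint angles nearest the present ones, or None.
- read_camera(name): name is "scene" or "top" or "wrist"; returns the picture (480x640x3 uint8, red, green, blue); there is no depth.
- camera_info(name): a dict with "intrinsics" (3x3 intrinsics, pixels), "T" (4x4, takes a point from camera to world coordinates); the wrist camera has in their place "tool_from_camera" (4x4, takes a point from camera to tool coordinates, whose origin is the TCP and whose axes are the tool frame's). Camera axes: x right, y up, looking along -z (the intrinsics and any distortion apply to the point x, -y, -z); pixel columns grow to the right and rows downward; lengths in m; the calibration is good to about 2 mm. A picture is of the moment at which its call begins: read the wrist's pose just before it. camera_info takes no time and is no camera call.
A pose or a line that the arm cannot do raises MotionError and nothing moves.
- job_done(): hands the job in, once; it reports no verdict.
Readings, each from a call of its own:
- get_time(): time.
- get_joint_pos(): joint angles.
- get_qvel(): joint speeds.
- get_effort(): joint torques, N m.
- get_tcp_pos(): TCP position.
- get_ee_rot(): TCP orientation.
- get_ft_force(): force on the tool from outside, world axes, zero at the start.
- get_ft_torque(): the same for the moment, N m.
- get_grip_width(): opening from 0.0 (shut) to 1.0 (fully open).
Only numpy, scipy, OpenCV 4.12 (cv2) and the standard library are available. Lean on these libraries where they do the work, as an engineer would, in place of code of your own. Each camera call takes 0.05 s, during which the arm holds its last target.

### The job

Build up the board stack on the blue jig: slide the brass spacer over the upright shaft until it sits flat on the lower green board, then put the loose green board over the same shaft, chips up and with its edges lined up with those of the lower board, and press it down past the yellow spring barbs until it is fully home, flat on the spacer. Lower both parts gently into place, never drop them, and leave the solder reel, the flux jar and the phone where they are.

Things in the scene. Friction and masses are not known exactly. Their poses are not given: they have to be found in the camera images.
- jig: Assembly jig fixed to the bench, place and yaw vary. Blue base 120 (x) x 96 (y) x 12 mm, with a fixed green board and an upright steel shaft at its centre. Origin: on the bench under the centre of the base, on the shaft axis; z up, x along the long edges of base and lower board.
- lower_board (a point): On the shaft axis at the top face of the fixed lower board, 17 mm above the bench. The board is 84 (jig x) x 62 (jig y) x 5 mm, edges parallel to the base's; bare but for chips 3 mm high beyond 32 mm from the centre along x, at both ends.
- shaft_tip (a point): Top of the shaft, 66 mm above the bench. Shaft diameter 16.4 mm from the lower board up to 31 mm above the bench, cone down to 11.6 mm at 36 mm, 11.6 mm up to 58 mm, cone to a 5 mm tip at 66 mm.
- barb_ends (a point): On the shaft axis, 47.5 mm above the bench, at the lower ends of four yellow spring barbs (at jig +x, -x, +y, -y). From flush at 55 mm up they slope out to 17.4 mm across at 49 mm. The spacer clears them. The loose board laid on the shaft rests on their slopes, underside about 51 mm up; a level push of about 8 to 15 N in all snaps it past them onto the spacer (underside 41 mm up).
- spacer: Brass spacer tube, loose, standing upright on the bench, 30 g: outer diameter 30 mm, bore 18.8 mm, height 24 mm, both ends alike. Origin: centre of its underside, z up. Seated, it stands on the lower board, underside 17 mm and top 41 mm above the bench.
- board: Loose green circuit board with metal core, 70 g, 84 (its x) x 62 (its y) x 5 mm, hole at its centre. Origin: centre of its underside; x along the long edges, z up. Either way round will do (half a turn about z makes no difference). It lies flat on the red pad, chips up, its long edges overhanging by about 12 mm, so it can be gripped across its 62 mm width.
- board_hole (a point): Centre of the loose board's round through hole, diameter 14.4 mm, at the board's upper face (5 mm above its origin). The face is bare but for chips 3 mm high beyond 32 mm from the centre along x, at both ends.
- pad: Red foam pad fixed to the bench, 66 (x) x 38 (y) x 20 mm high; origin at the centre of its underside. The loose board starts on top of it, about centred. Pad and spacer swap sides of the jig from one start to the next.
- reel: Bystander: solder reel with green flanges, loose, standing upright, diameter 54 mm, height 58 mm; origin at the centre of its underside.
- jar: Bystander: small flux jar, loose, diameter 44 mm, height 45 mm; origin at the centre of its underside.
- phone: Bystander: black phone lying flat, loose, 150 (x) x 72 (y) x 8 mm; origin at the centre of its underside.
Mind the look-alikes: they are no part of the job. Of the things like the board, leave any that is pink or white; of the rest the smaller one is meant.

How it is judged:
On the way, in this order (a step that is already met when the one before it is completed fails the run):
1. the spacer sits flat on the lower board, around the shaft (horizontal distance between spacer and jig below 0.004 m and z of spacer in the frame of jig between 0.015 and 0.019 m and angle between spacer's own z axis and vertical below 0.06 rad), for 0.2 s.
2. the loose board is pressed home on the spacer, square with the lower board (horizontal distance between board and jig below 0.004 m and z of board in the frame of jig between 0.038 and 0.0435 m and angle between board's own z axis and vertical below 0.06 rad and angle between the x axis of board and the x axis of jig, either way round below 0.09 rad), for 0.2 s.
At the end, for the whole second after the job is handed in: Spacer on the lower board round the shaft (underside 15-19 mm up, 4 mm off axis at most); loose board, chips up, on the spacer (underside 38-43.5 mm up, 4 mm off axis, long edges within 0.09 rad of the lower board's); both tilted under 0.06 rad, at rest, let go (all of step 1 and all of step 2 and linear speed of each of board, spacer below 0.02 m/s and angular speed of each of board, spacer below 0.2 rad/s); the robot touches nothing.
It fails at once if the solder reel is moved more than 25 mm (distance of reel from where it was at the start of the episode above 0.025 m).
It fails at once if the flux jar is moved more than 25 mm (distance of jar from where it was at the start of the episode above 0.025 m).
It fails at once if the phone is moved more than 25 mm (distance of phone from where it was at the start of the episode above 0.025 m).
It fails at once if the spacer is dropped (falling free of the fingers, as from over about 15 mm) (linear speed of spacer above 0.5 m/s and contact force between the fingers and spacer below 0.05 N).
It fails at once if the loose board is dropped (falling free of the fingers, as from over about 8 mm, before it has reached the barbs) (linear speed of board above 0.4 m/s and height (world z) of board above 0.052 m and contact force between the fingers and board below 0.05 N).
It also fails if it takes over 64 s, if anything falls off the work surface, if the arm or the gripper's body presses on something with over 40 N, if the wrist force passes 120 N, or if a joint passes its speed limit or range.

## Working session

There is one attempt and no reset: what is moved stays moved. The work goes in short steps, each a Python script; the robot and the scene stay as the last script left them, time stands still between calls to the robot, and variables do not carry over. Pictures are saved under pics/ and viewed, and the job is handed in when it is done.

```bash
mkdir -p pics; ls; python3 - <<'E'
from station import *
import cv2, numpy as np
np.set_printoptions(precision=4,suppress=True)
for n in ("scene","top","wrist"):
    im=read_camera(n); cv2.imwrite(f"pics/{n}0.png",im[:,:,::-1])
    print(n,camera_info(n))
print(get_time(),get_tcp_pos(),get_ee_rot(),get_grip_width())
E
```

```text
pics
scene {'intrinsics': array([[598.9581,   0.    , 323.4712],
       [  0.    , 598.9581, 233.833 ],
       [  0.    ,   0.    ,   1.    ]]), 'T': array([[-0.1956, -0.5696,  0.7983,  1.543 ],
       [ 0.9806, -0.1259,  0.1504,  0.1706],
       [ 0.0148,  0.8122,  0.5831,  0.7959],
       [ 0.    ,  0.    ,  0.    ,  1.    ]])}
top {'intrinsics': array([[512.7362,   0.    , 321.1123],
       [  0.    , 512.7362, 241.9096],
       [  0.    ,   0.    ,   1.    ]]), 'T': array([[ 0.0009,  0.9925, -0.1223,  0.4106],
       [-0.9997,  0.0037,  0.0225, -0.0113],
       [ 0.0228,  0.1223,  0.9922,  1.1485],
       [ 0.    ,  0.    ,  0.    ,  1.    ]])}
wrist {'intrinsics': array([[354.1219,   0.    , 316.3607],
       [  0.    , 354.1219, 241.0906],
       [  0.    ,   0.    ,   1.    ]]), 'tool_from_camera': array([[ 1.    , -0.0011, -0.0009,  0.0011],
       [-0.0013, -0.9583, -0.2856, -0.0796],
       [-0.0005,  0.2856, -0.9583, -0.1617],
       [ 0.    ,  0.    ,  0.    ,  1.    ]])}
0.15 [0.271  0.5627 0.2221] [ 0.0003  0.8467  0.532  -0.0005] 1.00240091289127
```

View pics/top0.png

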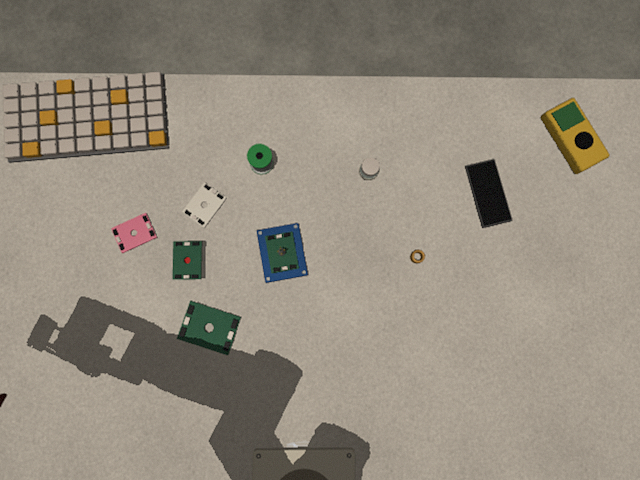

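View pics/scene0.png

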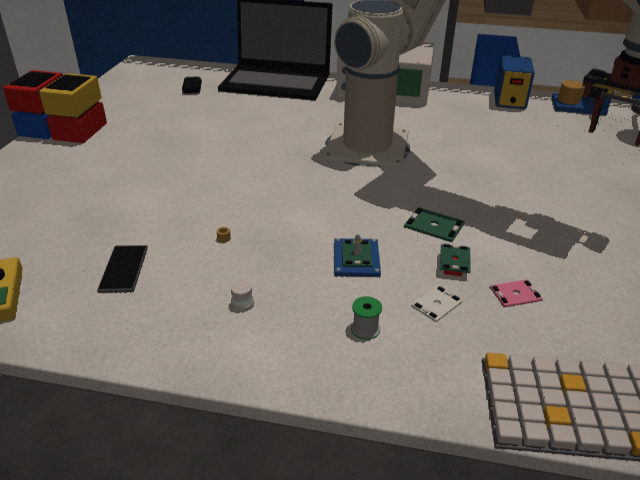

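The board candidates in the top view are:
- green on the red pad, (188,260)
- larger green, (210,327)
- white, (205,205)
- pink, (134,232)

Leaving out pink and white, the smaller green one at (188,260) fits, and it also lies on the red pad. I'll confirm with a crop and work out rough positions.

```bash
cat > h.py <<'E'
from station import *
import cv2, numpy as np
from scipy.spatial.transform import Rotation as R
np.set_printoptions(precision=4,suppress=True)
def q2R(q): return R.from_quat([q[1],q[2],q[3],q[0]]).as_matrix()
def quat(yaw): # tool down, tool x axis at yaw in world
    r=R.from_euler('z',yaw)*R.from_euler('x',np.pi); q=r.as_quat(); return [q[3],q[0],q[1],q[2]]
def camT(n):
    ci=camera_info(n)
    if n!='wrist': return ci['intrinsics'],ci['T']
    T=np.eye(4);T[:3,:3]=q2R(get_ee_rot());T[:3,3]=get_tcp_pos()
    return ci['intrinsics'],T@ci['tool_from_camera']
def ray(K,T,uv):
    uv=np.atleast_2d(np.asarray(uv,float))
    d=np.c_[(uv[:,0]-K[0,2])/K[0,0],-(uv[:,1]-K[1,2])/K[1,1],-np.ones(len(uv))]
    return T[:3,3],d@T[:3,:3].T
def onplane(K,T,uv,z):
    o,d=ray(K,T,uv); return o+d*((z-o[2])/d[:,2])[:,None]
def proj(K,T,P):
    P=np.atleast_2d(P); c=(P-T[:3,3])@T[:3,:3]
    return np.c_[K[0,0]*c[:,0]/-c[:,2]+K[0,2],K[1,1]*-c[:,1]/-c[:,2]+K[1,2]]
def shot(n,name):
    K,T=camT(n); im=read_camera(n)[:,:,::-1].copy(); cv2.imwrite(f'pics/{name}.png',im); return K,T,im
E
python3 - <<'E'
from h import *
K,T=camT('top'); im=cv2.imread('pics/top0.png')
for n,uv,z in [('board',(188,260),.025),('big',(210,327),.01),('white',(205,205),.005),('jig',(283,250),.017),('tip',(284,250),.066),('spacer',(417.5,256.5),.024),('reel',(260,156),.058),('jar',(370,167),.045),('phone',(488,193),.008)]:
    print(n,onplane(K,T,[uv],z)[0])
print(K)
c=cv2.resize(im[180:360,100:340],None,fx=3.3,fy=3.3,interpolation=cv2.INTER_CUBIC); cv2.imwrite('pics/crop1.png',c)
E
```

```text
board [0.5082 0.2543 0.025 ]
big [0.3629 0.2053 0.01  ]
white [0.6345 0.2249 0.005 ]
jig [0.5317 0.0475 0.017 ]
tip [0.5264 0.0429 0.066 ]
spacer [ 0.5175 -0.2501  0.024 ]
reel [0.7334 0.0976 0.058 ]
jar [ 0.7141 -0.1444  0.045 ]
phone [ 0.6652 -0.4186  0.008 ]
[[512.7362   0.     321.1123]
 [  0.     512.7362 241.9096]
 [  0.       0.       1.    ]]
```

View pics/crop1.png

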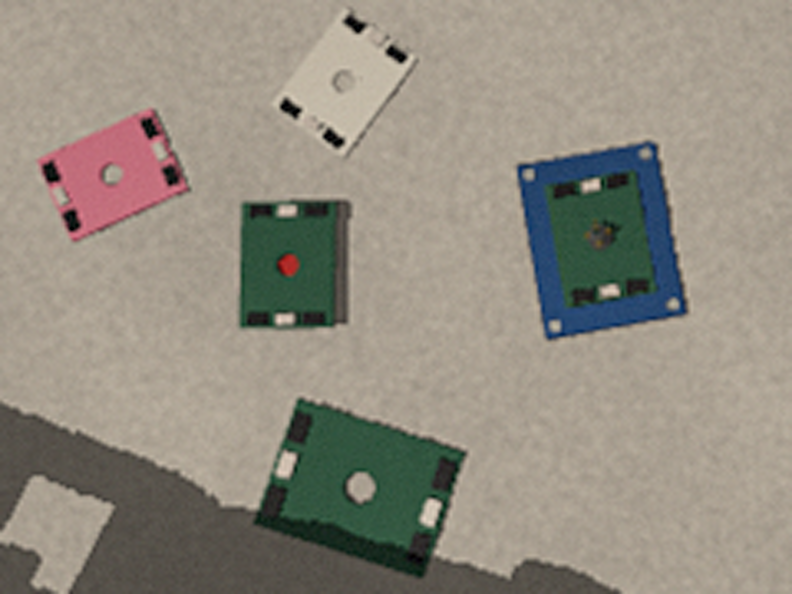

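The crop confirms it: the board at crop (288,265) is the smaller green one and shows red pad through its hole. The big green one, at crop (360,487), lies on the bench with a bench-coloured hole. Next are wrist looks over the board, jig and spacer.

```bash
python3 - <<'E'
from h import *
import pickle
D={}
for n,p,y in [('wb',(.508,.254,.15),90),('wj',(.53,.046,.19),97.6),('ws',(.517,-.250,.14),97.6)]:
    move_pose(p,quat(np.radians(y))); wait(.3)
    K,T,im=shot('wrist',n); D[n]=(K,T,get_tcp_pos()); print(n,get_time(),get_tcp_pos(),get_joint_pos())
pickle.dump(D,open('D.pkl','wb'))
E
```

```text
wb 1.9667 [0.5078 0.2545 0.1501] [ 0.4435  0.4353  1.8098  0.      0.8964 -1.128 ]
wj 3.175 [0.5299 0.0468 0.1898] [ 0.0658  0.331   1.8618  0.      0.9493 -1.639 ]
ws 4.675 [ 0.5173 -0.2493  0.1402] [-0.4698  0.4575  1.8013  0.      0.8825 -2.1744]
```

View pics/wb.png

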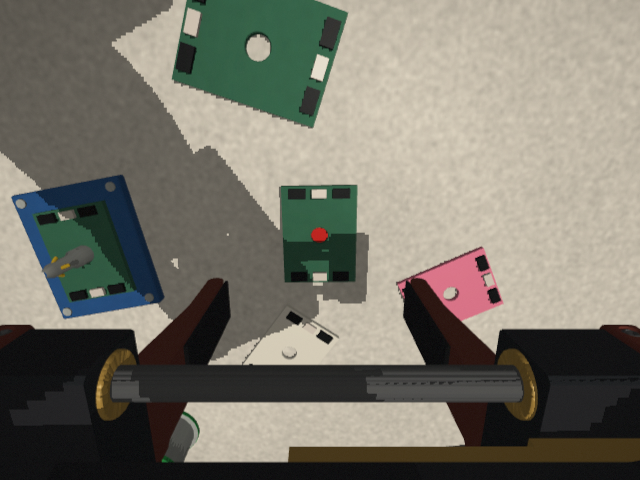

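View pics/wj.png

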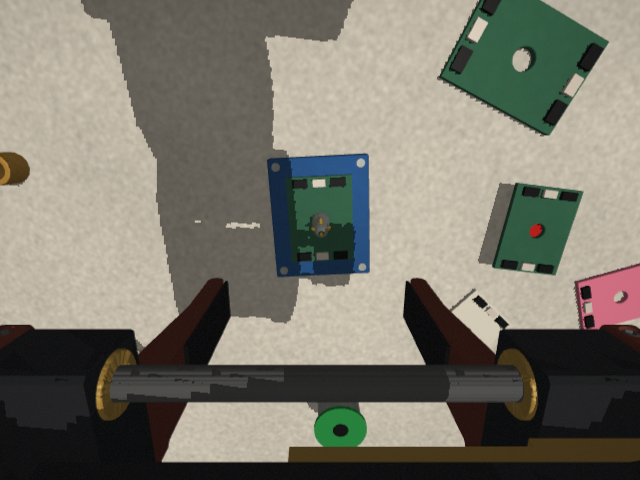

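View pics/ws.png

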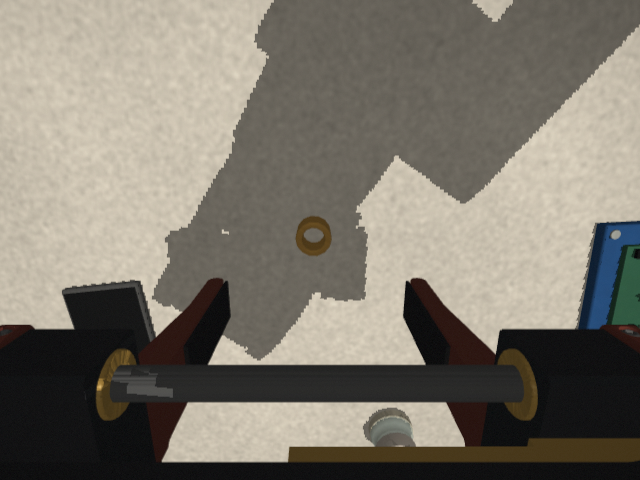

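The wrist pictures show the board at (319,235) centred on the pad, the jig at (320,215) with its shaft at about (320,222), and the spacer ring at (314,236). Next I'll measure all three with masks.

```bash
cat >> h.py <<'E'
def blob(im,lo,hi,near,close=5,amin=30):
    m=cv2.inRange(cv2.cvtColor(im,cv2.COLOR_BGR2HSV),lo,hi)
    if close: m=cv2.morphologyEx(m,cv2.MORPH_CLOSE,np.ones((close,close),np.uint8))
    cs,_=cv2.findContours(m,cv2.RETR_EXTERNAL,cv2.CHAIN_APPROX_NONE)
    cs=[c for c in cs if cv2.contourArea(c)>amin]
    return min(cs,key=lambda c:abs(cv2.pointPolygonTest(c,near,True)) if cv2.pointPolygonTest(c,near,True)<0 else 0)[:,0,:].astype(float)
def rectw(K,T,c,z):
    P=onplane(K,T,c,z)[:,:2]; (cx,cy),(w,h),a=cv2.minAreaRect((P*1000).astype(np.float32))
    if w<h: a+=90; w,h=h,w
    a=(a+90)%180-90
    return np.array([cx/1000,cy/1000]),(w,h),a
GREEN=((55,60,15),(95,255,255)); BLUE=((100,100,20),(125,255,255))
E
python3 - <<'E'
from h import *
import pickle
D=pickle.load(open('D.pkl','rb'))
im=cv2.imread('pics/wb.png');K,T,_=D['wb']
c=blob(im,*GREEN,(319,215),close=9); print('board',rectw(K,T,c,.025))
c=blob(im,(0,150,60),(8,255,255),(319,235)); print('hole',onplane(K,T,[c.mean(0)],.0225), c.min(0),c.max(0))
im=cv2.imread('pics/wj.png');K,T,_=D['wj']
b=blob(im,*BLUE,(320,170),close=3); print('jig blue',rectw(K,T,b,.012))
c=blob(im,*GREEN,(310,205),close=9); print('jig green',rectw(K,T,c,.017),c.min(0),c.max(0))
cv2.imwrite('pics/cj.png',cv2.resize(im[150:290,255:385],None,fx=4.2,fy=4.2,interpolation=cv2.INTER_CUBIC))
im=cv2.imread('pics/ws.png');K,T,_=D['ws']
c=blob(im,(8,100,30),(28,255,255),(314,220)); print('spacer',c.min(0),c.max(0),rectw(K,T,c,.024))
cv2.imwrite('pics/cs.png',cv2.resize(im[205:265,280:350],None,fx=8,fy=8,interpolation=cv2.INTER_CUBIC))
# top cam
K,T=camT('top');im=cv2.imread('pics/top0.png')
c=blob(im,*GREEN,(188,250),close=9); print('top board',rectw(K,T,c,.025))
b=blob(im,*BLUE,(265,250),close=3); print('top jig',rectw(K,T,b,.012))
E
```

```text
board (array([0.5091, 0.2585]), (83.60610961914062, 61.45491409301758), 0.9933274388313293)
hole [[0.5095 0.2584 0.0225]] [311. 228.] [327. 242.]
jig blue (array([0.5277, 0.0521]), (118.4323501586914, 94.52983856201172), 10.64623737335205)
jig green (array([0.5282, 0.0523]), (84.45032501220703, 61.872188568115234), 10.656678199768066) [286. 174.] [353. 261.]
spacer [296. 216.] [331. 255.] (array([ 0.5172, -0.2499]), (33.027992248535156, 28.65342903137207), 7.7552971839904785)
top board (array([0.509 , 0.2565]), (81.89884185791016, 61.00499725341797), 1.6834439039230347)
top jig (array([0.5273, 0.0506]), (118.09439086914062, 94.35074615478516), 10.538949012756348)
```

View pics/cj.png

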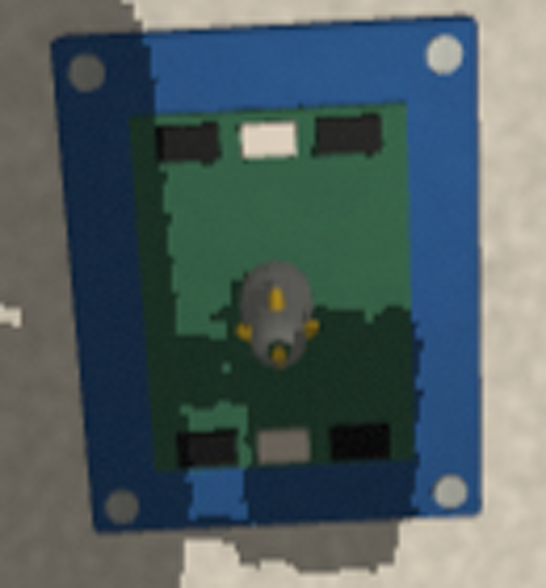

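View pics/cs.png

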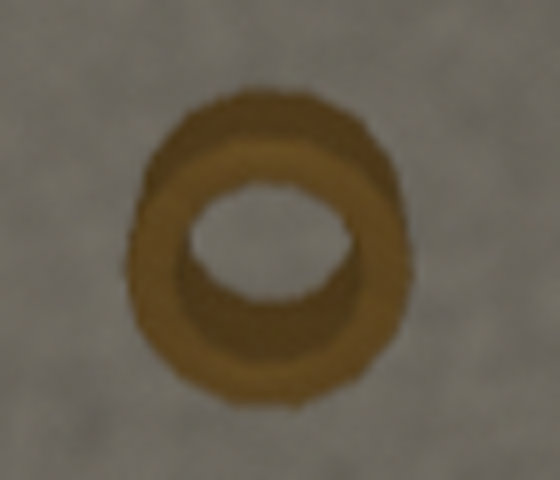

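```bash
python3 - <<'E'
from h import *
import pickle
D=pickle.load(open('D.pkl','rb'));K,T,_=D['ws']
s=onplane(K,T,[(313.2,238.4)],.024)[0]
Kt,Tt=camT('top')
print('s',s)
s[1]-=.0013
Q=quat(np.radians(100.65))
move_pose([s[0],s[1],.09],Q); command_gripper(.6)
f=movel([s[0],s[1],.004],v=.08,until_force=8); print(f,get_tcp_pos())
command_gripper(0.0); print(get_grip_width()*88)
movel([s[0],s[1],.12],v=.1); wait(.2)
print(get_tcp_pos(),get_ft_force(),get_time(),get_grip_width()*88); shot('wrist','held1')
E
```

```text
s [ 0.5194 -0.2498  0.024 ]
False [ 0.5197 -0.2513  0.0045]
29.80310623539967
[ 0.5191 -0.251   0.1194] [ 0.012  -0.3412 -0.6799] 8.9417 29.261596743996968
```

View pics/held1.png

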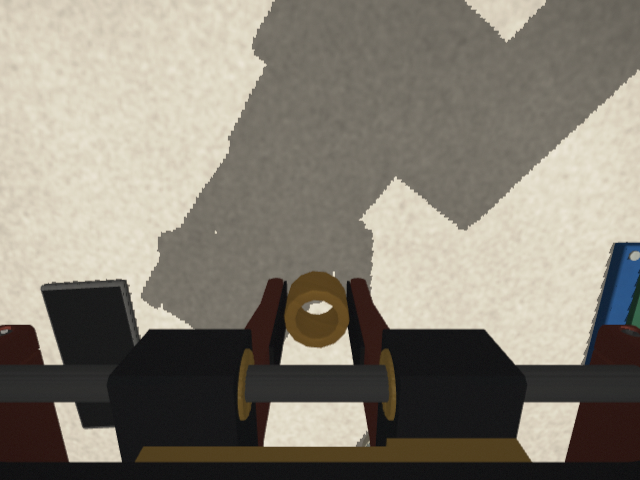

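The spacer is held upright between the jaws at about (317,310). I'll measure its top ring in the tool frame, which gives the camera bias as well.

```bash
python3 - <<'E'
from h import *
im=cv2.imread('pics/held1.png'); cv2.imwrite('pics/ch.png',cv2.resize(im[260:355,270:365],None,fx=6,fy=6,interpolation=cv2.INTER_CUBIC))
K,T=camT('wrist'); t=get_tcp_pos()
Rt=q2R(get_ee_rot()); print(Rt)
for uv in [(317,309),(317,312),(317,315)]:
    p=onplane(K,T,[uv],t[2]+.0195)[0]; print(uv,(p-t)@Rt)
E
```

```text
[[-0.1848  0.9828 -0.0007]
 [ 0.9828  0.1848  0.0004]
 [ 0.0005 -0.0007 -1.    ]]
(317, 309) [ 0.002  -0.0048 -0.0195]
(317, 312) [ 0.002  -0.0033 -0.0195]
(317, 315) [ 0.002  -0.0019 -0.0195]
```

View pics/ch.png

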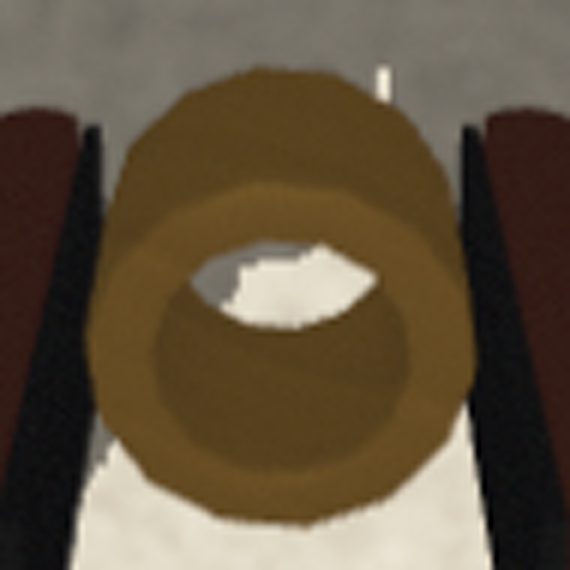

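```bash
python3 - <<'E'
from h import *
for n,y in [('j1',100.65),('j2',-79.35)]:
    move_pose([.528,.051,.21],quat(np.radians(y))); wait(.4)
    K,T,im=shot('wrist',n)
    b=blob(im,*BLUE,tuple(map(float,proj(K,T,[.528+.052*.983,.051+.052*.18,.012])[0])),close=3,amin=500); print(n,'blue',rectw(K,T,b,.012),b.min(0),b.max(0))
    c=blob(im,*GREEN,tuple(map(float,proj(K,T,[.528,.051,.017])[0])),close=9,amin=300); print('green',rectw(K,T,c,.017),c.min(0),c.max(0))
    print(get_tcp_pos(),get_time())
E
```

```text
j1 blue (array([0.528 , 0.0521]), (117.25025939941406, 94.5522232055664), 10.674715995788574) [269. 157.] [363. 268.]
green (array([0.5283, 0.0523]), (83.61778259277344, 61.914329528808594), 10.647690773010254) [286. 175.] [347. 255.]
[0.528  0.0507 0.2098] 10.6417
j2 blue (array([0.5293, 0.0524]), (116.86507415771484, 94.58970642089844), 10.729508399963379) [270. 155.] [364. 266.]
green (array([0.529 , 0.0522]), (83.33670043945312, 61.9451789855957), 10.7083101272583) [286. 173.] [348. 253.]
[0.528 0.051 0.21 ] 13.7417
```

View pics/j2.png

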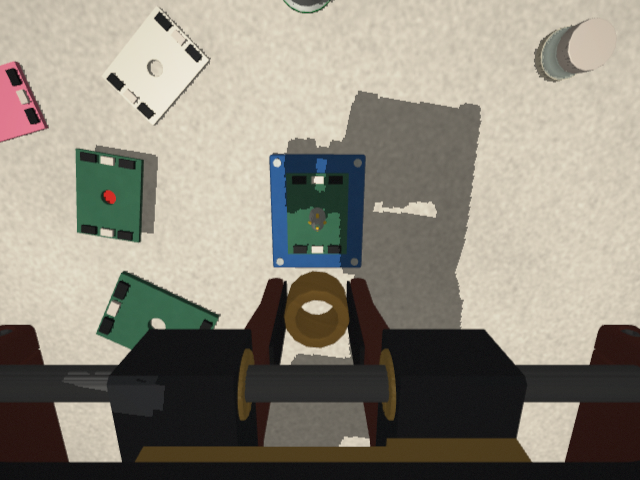

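Flipping the wrist half a turn cancels the camera bias. It puts the jig at (0.5286, 0.0523) with yaw 10.67°. Now I'll lower the spacer, stopping on force.

```bash
python3 - <<'E'
from h import *
Q=quat(np.radians(-79.35)); x,y=.5286,.0523
movel([x,y,.09],frame=Q,v=.12); wait(.3); print(get_tcp_pos(),get_ft_force()); t0=get_tcp_pos()
x2,y2=x+(x-t0[0]),y+(y-t0[1])
f=movel([x2,y2,.040],v=.05,until_force=5); print('a',f,get_tcp_pos(),get_ft_force())
if not f:
    f=movel([x2,y2,.020],v=.025,until_force=4); print('b',f,get_tcp_pos(),get_ft_force())
shot('wrist','ins1'); print(get_time())
E
```

```text
[0.5289 0.0523 0.0905] [-0.2215 -1.2072  0.3234]
a False [0.5284 0.0522 0.0401] [ 1.1812 -3.0141 -1.5165]
b True [0.5289 0.0519 0.0312] [ 1.2538 -2.4503 -1.7236]
16.8583
```

View pics/ins1.png

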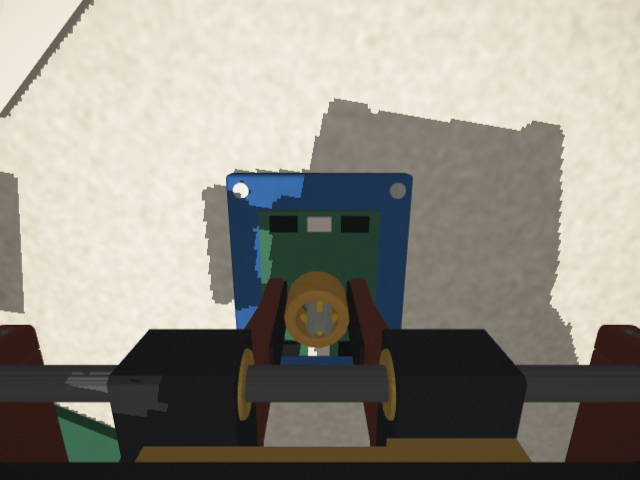

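The shaft shows inside the bore, near its centre at about (320,317). The stop was a light 4 N rub on the thick section, so I'll continue slowly.

```bash
python3 - <<'E'
from h import *
t=get_tcp_pos(); wait(.3); print(get_ft_force(),get_tcp_pos())
f=movel([.5287,.0522,.0195],v=.015,until_force=7); print(f,get_tcp_pos(),get_ft_force(),get_ft_torque(),get_time())
E
```

```text
[ 0.06   -0.1378 -0.9531] [0.5291 0.0518 0.0319]
True [0.5292 0.0519 0.0213] [-0.1704 -0.4609  4.7181] [-0.0803  0.2213  0.0052] 17.85
```

The spacer has seated: its underside is about 17 mm up and contact is 5 N. Now release, retreat, check, and go look at the board.

```bash
python3 - <<'E'
from h import *
wait(.2); command_gripper(.6); print(get_tcp_pos(),get_ft_force())
movel([.5287,.0522,.18],v=.15); wait(.2)
K,T,im=shot('wrist','seat1'); cv2.imwrite('pics/seat1c.png',cv2.resize(im[130:330,220:420],None,fx=3,fy=3,interpolation=cv2.INTER_CUBIC))
command_gripper(1.0)
for n,y in [('b1',91.2),('b2',-88.8)]:
    move_pose([.509,.257,.17],quat(np.radians(y))); wait(.4)
    K,T,im=shot('wrist',n)
    u=proj(K,T,[.509+.02,.257,.025])[0]
    c=blob(im,*GREEN,tuple(map(float,u)),close=9,amin=300); print(n,rectw(K,T,c,.025),c.min(0),c.max(0))
    c=blob(im,(0,150,60),(8,255,255),tuple(map(float,proj(K,T,[.509,.257,.025])[0]))); print(onplane(K,T,[c.mean(0)],.0225))
    print(get_tcp_pos(),get_time())
E
```

```text
[0.529  0.0518 0.021 ] [-0.4232 -0.5996  0.1033]
b1 (array([0.509 , 0.2585]), (82.9592056274414, 61.522377014160156), 1.1336238384246826) [281. 181.] [352. 271.]
[[0.5095 0.2585 0.0225]]
[0.509 0.257 0.17 ] 23.4667
b2 (array([0.51  , 0.2584]), (82.5531234741211, 61.86643600463867), 1.2800955772399902) [282. 179.] [352. 269.]
[[0.5099 0.2583 0.0225]]
[0.509 0.257 0.17 ] 26.5667
```

View pics/seat1c.png

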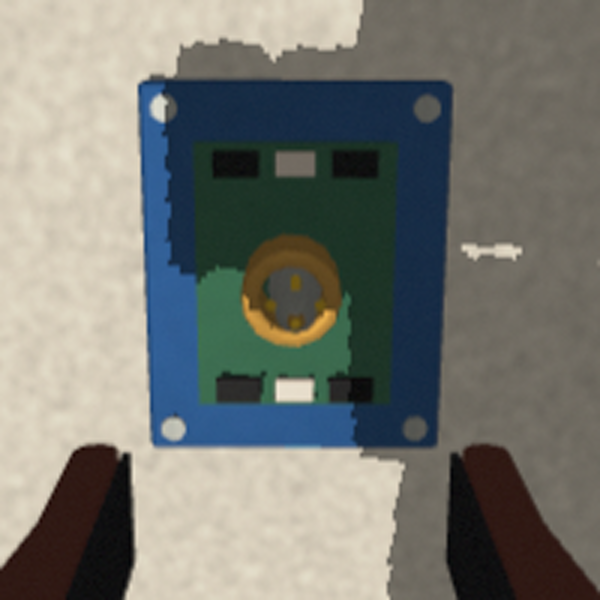

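View pics/b2.png

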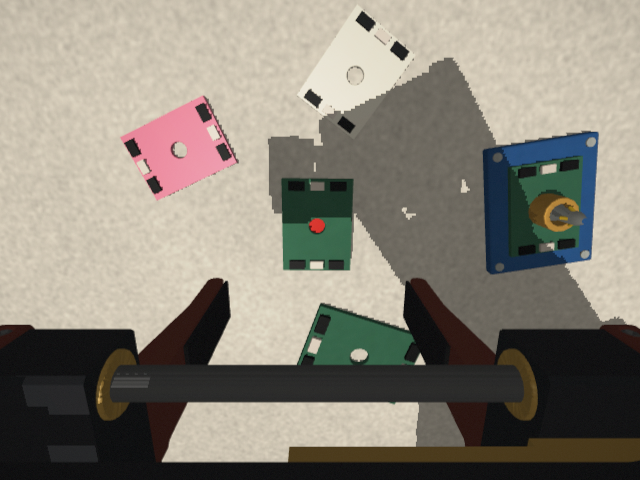

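The spacer is seated round the shaft, and the two views of the board agree: centre (0.5097, 0.2584), yaw 1.2°. Now grasp it.

```bash
python3 - <<'E'
from h import *
Q=quat(np.radians(-88.8)); x,y=.5097,.2584
movel([x,y,.06],frame=Q,v=.15); t=get_tcp_pos(); print(t)
f=movel([2*x-t[0],2*y-t[1],.004],v=.06,until_force=8); print(f,get_tcp_pos(),get_ft_force())
if not f:
    command_gripper(0.0); print(get_grip_width()*88,get_tcp_pos())
    movel([x,y,.13],v=.1)
    move_pose([.5289,.052,.13],quat(np.radians(-79.33))); wait(.4)
    print(get_tcp_pos(),get_ft_force(),get_grip_width()*88)
    shot('wrist','held2')
print(get_time())
E
```

```text
[0.5103 0.2586 0.0606]
False [0.5094 0.2583 0.0043] [ 0.0668 -0.2422  0.1078]
61.71296019391898 [0.5092 0.2582 0.0042]
[0.5289 0.0527 0.13  ] [-0.0133 -0.5349 -0.0566] 61.73671268692433
31.7667
```

View pics/held2.png

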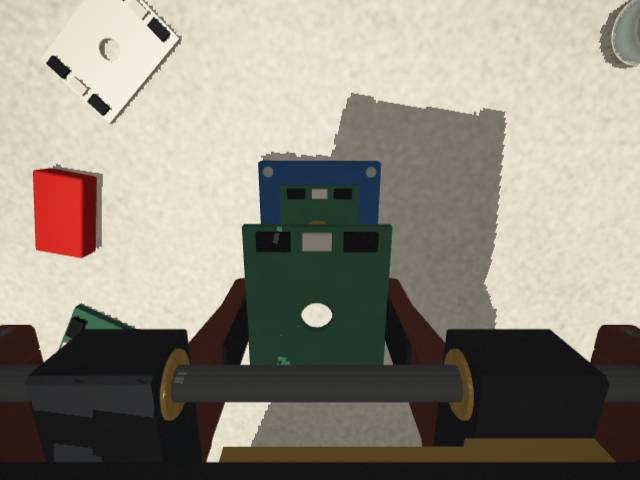

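```bash
python3 - <<'E'
from h import *
im=cv2.imread('pics/held2.png'); K,T=camT('wrist'); t=get_tcp_pos(); Rt=q2R(get_ee_rot())
m=cv2.inRange(im[295:335,290:345],(100,120,120),(255,255,255)); ys,xs=np.nonzero(m)
uv=np.array([(xs.min()+xs.max())/2+290,(ys.min()+ys.max())/2+295]); print(uv,xs.min()+290,xs.max()+290,ys.min()+295,ys.max()+295)
# same-scale circles
def circ(c,r): a=np.linspace(0,2*np.pi,60); return np.c_[c[0]+r*np.cos(a),c[1]+r*np.sin(a),np.full(60,c[2])]
for y in (-.002,-.001,0,.001):
    P=circ((.0018,y,-.0208),.0072); p=proj(K,T,P@Rt.T+t); P2=P+[0,0,.005]; q=proj(K,T,P2@Rt.T+t)
    S=circ((.0018,y,-.0195),.015); s=proj(K,T,S@Rt.T+t)
    print(y,'top',p.min(0),p.max(0),'bot',q.min(0),q.max(0),'spacer',s.min(0),s.max(0))
E
```

```text
[316.  314.5] 301 331 303 326
-0.002 top [307.5374 300.4258] [340.065  329.6794] bot [307.8014 295.4802] [339.3633 324.0002] spacer [290.1115 282.7224] [357.3677 343.2969]
-0.001 top [307.5504 302.5081] [340.019  331.6556] bot [307.8135 297.5087] [339.3199 325.9284] spacer [290.1558 284.8506] [357.291 345.207]
0 top [307.5633 304.5827] [339.9731 333.6247] bot [307.8256 299.5301] [339.2766 327.85  ] spacer [290.2    286.9709] [357.2144 347.1106]
0.001 top [307.5762 306.6497] [339.9274 335.5869] bot [307.8377 301.5442] [339.2335 329.7649] spacer [290.244  289.0833] [357.1382 349.0074]
```

TCP readings carry some noise, so I'll redo this comparison purely in the tool frame.

```bash
python3 - <<'E'
from h import *
K=camera_info('wrist')['intrinsics'];T=camera_info('wrist')['tool_from_camera']
print(np.array([get_tcp_pos() for _ in range(8)]),get_time())
def circ(c,r): a=np.linspace(0,2*np.pi,60); return np.c_[c[0]+r*np.cos(a),c[1]+r*np.sin(a),np.full(60,c[2])]
for y in (-.002,-.001,0,.001):
    p=proj(K,T,circ((.0018,y,-.0208),.0072)); q=proj(K,T,circ((.0018,y,-.0158),.0072)); s=proj(K,T,circ((.0018,y,-.0195),.015))
    print(y,'top',p.min(0),p.max(0),'bot',q.min(0),q.max(0),'spacer',s.min(0),s.max(0))
E
```

```text
[[0.5289 0.0525 0.13  ]
 [0.5289 0.0525 0.13  ]
 [0.5289 0.0525 0.13  ]
 [0.5289 0.0525 0.13  ]
 [0.5289 0.0525 0.13  ]
 [0.5289 0.0525 0.13  ]
 [0.5289 0.0525 0.13  ]
 [0.5289 0.0525 0.13  ]] 31.7667
-0.002 top [307.5374 300.4258] [340.065  329.6794] bot [307.8014 295.4802] [339.3633 324.0002] spacer [290.1115 282.7224] [357.3677 343.2969]
-0.001 top [307.5504 302.5081] [340.019  331.6556] bot [307.8135 297.5087] [339.3199 325.9284] spacer [290.1558 284.8506] [357.291 345.207]
0 top [307.5633 304.5827] [339.9731 333.6247] bot [307.8256 299.5301] [339.2766 327.85  ] spacer [290.2    286.9709] [357.2144 347.1106]
0.001 top [307.5762 306.6497] [339.9274 335.5869] bot [307.8377 301.5442] [339.2335 329.7649] spacer [290.244  289.0833] [357.1382 349.0074]
```

```bash
python3 - <<'E'
from h import *
K=camera_info('wrist')['intrinsics'];T=camera_info('wrist')['tool_from_camera'];print(T,K)
# (zero-offset point)
print(proj(K,T,[0.0018,0,-.0195]), proj(K,T,[0,0,-.0195]))
Ti=np.linalg.inv(T); print(Ti@[.0018,0,-.0195,1], (np.array([.0018,0,-.0195])-T[:3,3])@T[:3,:3])
E
```

```text
[[ 1.     -0.0013 -0.0002 -0.0016]
 [-0.0013 -0.9586 -0.2847 -0.0781]
 [ 0.0002  0.2847 -0.9586 -0.1617]
 [ 0.      0.      0.      1.    ]] [[354.1219   0.     316.3607]
 [  0.     354.1219 241.0906]
 [  0.       0.       1.    ]]
[[323.7017 317.8517]] [[319.6801 317.8465]]
[ 0.0033 -0.0344 -0.1585  1.    ] [ 0.0033 -0.0344 -0.1585]
```

```bash
for i in 1 2; do python3 - <<'E'
from h import *
a=np.array([camera_info('wrist')['tool_from_camera'] for _ in range(5)]); print(a[:3,:3,3]); print('mean',a.mean(0)[:3,3],get_time())
E
done
```

```text
[[-0.0016 -0.0781 -0.1617]
 [-0.0016 -0.0781 -0.1617]
 [-0.0016 -0.0781 -0.1617]]
mean [-0.0016 -0.0781 -0.1617] 31.7667
[[-0.0016 -0.0781 -0.1617]
 [-0.0016 -0.0781 -0.1617]
 [-0.0016 -0.0781 -0.1617]]
mean [-0.0016 -0.0781 -0.1617] 31.7667
```

The reported wrist calibration shifts between readings, so I compared the held spacer and hole in pixels. The hole sits about 1 mm towards the far side. I'll correct for that and lower onto the shaft with a force stop.

```bash
python3 - <<'E'
from h import *
x,y=.5279,.0519
movel([x,y,.065],v=.1); wait(.2); t=get_tcp_pos(); print(t,get_ft_force())
x2,y2=2*x-t[0],2*y-t[1]
f=movel([x2,y2,.039],v=.03,until_force=4); print('a',f,get_tcp_pos(),get_ft_force())
if not f:
    f=movel([x2,y2,.032],v=.015,until_force=4); print('b',f,get_tcp_pos(),get_ft_force())
shot('wrist','bar1'); shot('scene','bar1s'); print(get_time())
E
```

```text
[0.5284 0.0519 0.0657] [ 0.3624  0.7009 -0.2098]
a False [0.5275 0.0518 0.0391] [ 0.4596 -0.8737 -1.8614]
b True [0.5278 0.0515 0.0358] [ 2.1928 -3.7829  0.5219]
34.2083
```

View pics/bar1.png

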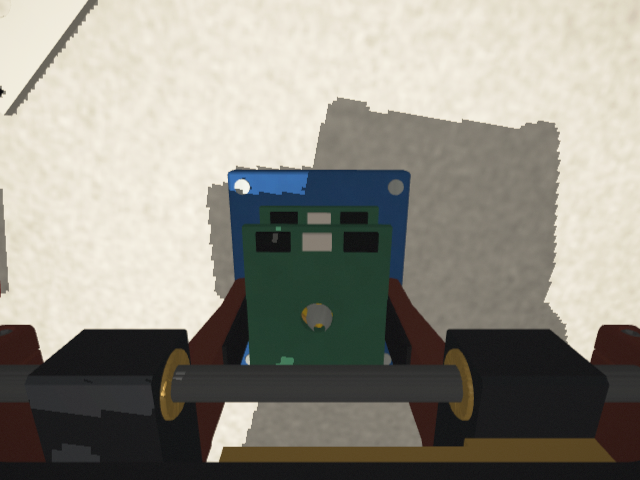

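The shaft is through the hole, and the board rests on the barbs with a slight sideways load towards -y. I'll shift about 0.5 mm to ease that, then press down in the grip.

```bash
python3 - <<'E'
from h import *
z=get_tcp_pos()[2]
movel([.5281,.0511,z],v=.02); wait(.2); print(get_tcp_pos(),get_ft_force())
f=movel([.5281,.0511,.0240],v=.02,until_force=26); print(f,get_tcp_pos(),get_ft_force(),get_ft_torque(),get_grip_width()*88)
wait(.2); print(get_tcp_pos(),get_ft_force())
shot('wrist','p1'); print(get_time())
E
```

```text
[0.528  0.0511 0.0358] [ 0.8037 -1.447   0.0721]
True [0.528  0.0512 0.0251] [-1.054  -0.094   7.0517] [-0.0568  0.3523 -0.0057] 61.696454871676146
[0.528  0.0512 0.0251] [-2.5793 -0.3701  6.8871]
35.5
```

View pics/p1.png

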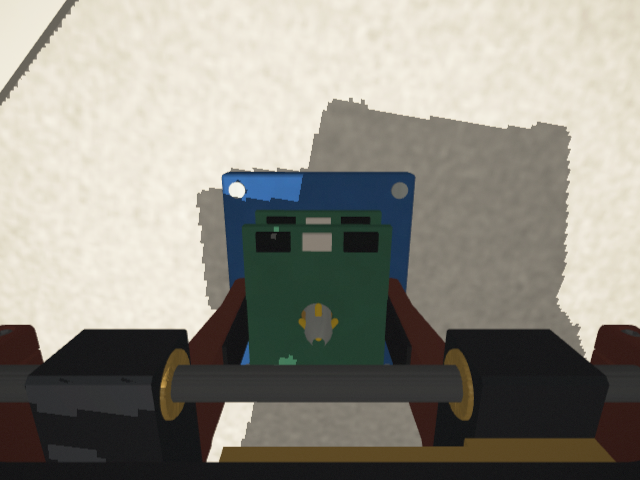

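The barbs now show above the board at about (318,320) and the TCP is at 25.1 mm, which puts the underside near 41 mm, so the board is home. Now release, retreat and check.

```bash
python3 - <<'E'
from h import *
command_gripper(1.0); wait(.2); print(get_tcp_pos(),get_ft_force())
movel([.5281,.0511,.20],v=.12); wait(.4)
K,T,im=shot('wrist','end1')
cv2.imwrite('pics/end1c.png',cv2.resize(im[130:330,220:420],None,fx=3,fy=3,interpolation=cv2.INTER_CUBIC))
u=tuple(map(float,proj(K,T,[.548,.052,.046])[0])); c=blob(im,*GREEN,u,close=9,amin=300); print('board+lower',rectw(K,T,c,.046))
b=blob(im,*BLUE,tuple(map(float,proj(K,T,[.528+.052*.983,.052+.052*.18,.012])[0])),close=3,amin=300); print('blue',rectw(K,T,b,.012))
_,_,s=shot('scene','ends'); cv2.imwrite('pics/endsc.png',cv2.resize(s[205:305,290:430],None,fx=5,fy=5,interpolation=cv2.INTER_CUBIC)); print(get_time())
E
```

```text
[0.5281 0.051  0.0248] [-0.7418 -0.1421 -0.0504]
board+lower (array([0.53  , 0.0531]), (87.33255767822266, 61.88816452026367), 10.568207740783691)
blue (array([0.5292, 0.0523]), (118.15800476074219, 94.6203384399414), 10.699336051940918)
38.4167
```

View pics/end1c.png

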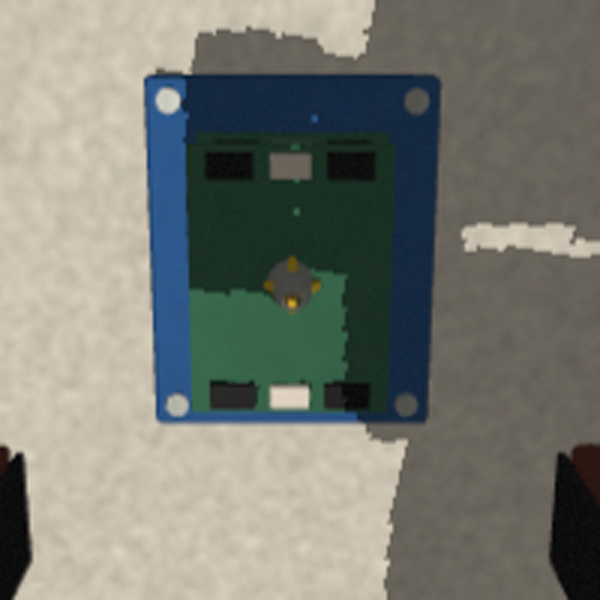

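View pics/endsc.png

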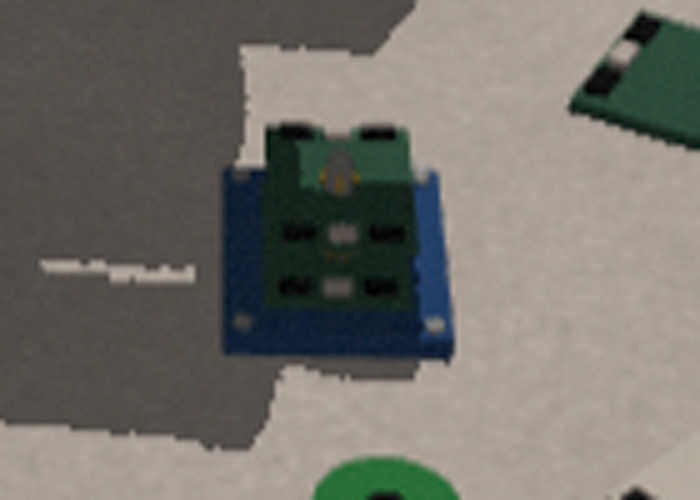

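The board lies level and square (10.57° against the base's 10.70°), with all four barbs above it and the spacer beneath. Nothing else has moved, so I'm handing in.

```bash
python3 - <<'E'
from station import *
job_done(); print(get_time())
E
```

```text
the job is handed in; nothing more can be done
the job is handed in; nothing more can be done
```

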